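# Unpack the slide-lid glass case

## Robot

A 7-joint arm with a two-finger parallel gripper is mounted at the origin on the work surface. World frame = base frame: x ahead of the robot, y to its left, z up, the work surface at z = 0. Lengths are in m, angles in degrees, forces in N, time in s.
With the tool pointing down it reaches from about 0.4 to 0.85 m from the base axis. Payload 4.5 kg.
Tool frame: the origin (TCP) lies midway between the tips of the shut fingers; the grasp point (between the pads) lies 19 mm behind it; z points along the fingers, y is the line along which they close (so a half turn about z gives the same grasp; the last joint's range is limited). The gripper opens to 85 mm and grips with 20 to 120 N. Pads are 22 mm wide; open, the fingers measure 114 mm over their backs; the gripper's body (76 mm by 85 mm) begins 54 mm behind the grasp point. The pads swing forward as they close: fully open they stand 13 mm farther back than shut.
Start: joints at [72.697, 39.483, -11.15, 89.685, 9.013, 51.709, -12.324], TCP at [0.206, -0.59, 0.231] pointing down, gripper open.
Joint ranges: [-172.22, 172.22], [-26.19, 119.32], [-84.43, 86.54], [7.71, 146.69], [-57.33, 237.33], [2.42, 119.75], [-152.13, 152.13]. Speed limits (degrees/s): [147.25, 147.25, 180, 180, 180, 180, 180].

## Interface

Orientations are given as [roll, pitch, yaw] about the fixed x, y, z axes, in that order (R = Rz(yaw) Ry(pitch) Rx(roll)).
In Python, from plant import env, fingers, planner, sense, cams gives the robot as it stands. Calls block until the motion is done:
- env.move_ptp(position, orientation): joint-space move of the TCP to a pose.
- env.move_linear(position, max_speed=0.15, frame=None, force_limit=None): straight line of the TCP; frame=None keeps the orientation; max_speed is the mean speed in m/s. With force_limit (N) it stops when the force on the tool has changed by that much, and returns True; else False.
- env.goto_joints(angles): joint-space move.
- fingers.ungrasp() and fingers.close(grasp_force=None): open the fingers fully, or close them until they stop; grasp_force is the grip in N (None keeps the last).
- env.wait(seconds).
- planner.ik(position, orientation): joint angles nearest the present ones, or None.
- sense(): the state.
- cams.read_camera(name): name is "scene" or "top" or "wrist"; returns a dict with "pixels" (400x640x3 uint8, red, green, blue), "intrinsics" (3x3 intrinsics, pixels), "R" (3x3) and "t" (3): a world point X has camera coordinates R X + t. Camera axes: x right, y down, z forward; pixel columns grow to the right and rows downward; lengths in m; the calibration is good to about 2 mm. A picture is of the moment at which its call begins. There is no depth.
A pose or a line that the arm cannot do raises env.Unreachable and nothing moves.
- env.sign_off(): hands the job in; it is judged then, once.
The state is a dict: "time": time; "joint_pos": joint angles; "joint_velocities": joint speeds; "joint_efforts": joint torques, N m; "tool_pos": TCP position; "tool_rot": TCP orientation; "force": force on the tool from outside, world axes, zero at the start; "ft_torque": the same for the moment, N m; "opening": finger opening in m; "gripper_force": force on a finger pad.
Only numpy, scipy, OpenCV 4.12 (cv2) and the standard library are available. Lean on these libraries where they do the work, as an engineer would, in place of code of your own. Each camera call takes 0.05 s, during which the arm holds its last target. There are 200 camera calls.

## Task

Slide the lid out of the plywood case's grooves and lay it flat in the middle of the cork mat. Then unpack all the glass: lay every square bar in the steel tray with the wire loops and every round puck in the dark wooden tray, each lying flat on the tray's floor and not on another piece. Leave the tumblers standing.

Things in the scene. Friction and masses are not known exactly. Their poses are not given: they have to be found in the camera images.
- case: Plywood slide-lid case, 242 (x) x 230 (y) x 63 mm high, fixed; origin at the centre of its underside. Its -x and +x walls (12 mm thick) carry grooves for the lid along the case's y axis; a lip over each keeps the lid from lifting. The +y wall is 63 mm high and stops the lid; the -y wall is 44 mm high, so the lid slides out towards -y.
- case_in (a point): Centre of the case's inner floor, 8 mm above the bench; axes as the case's. Inside 218 (x) x 210 (y) mm. The glass lies on this floor in six places, two rows (y = -48, +48 mm) of three (x = -70, 0, +70), bars and pucks mixed, some places empty; bars lie along y.
- lid: Wooden lid 230 (x) x 218 (y) x 6 mm, 0.3 kg, loose in the grooves (2 mm play each side, 4 mm in height); origin: centre of its underside, 46 mm above the bench. Shut, it stands at y = -6 to -12 mm in the case's frame; past y = -225 it is clear. A dark grip bar 90 (x) x 16 (y) x 28 mm stands mid-top, 6 to 34 mm above the origin.
- lid_grip (a point): Centre of the lid's grip bar, 20 mm above the lid's underside; axes as the lid's.
- mat: Thin square cork mat, 200 x 200 x 4 mm, fixed flat on the bench; origin at the centre of its underside.
- bar_tray: Thin-walled steel tray with a wire loop at each end, fixed; 110 (x) x 200 (y) mm inside, walls 3 mm thick and 26 mm high, floor 4 mm above the bench; origin at the centre of its underside. It may be the nearer or the farther of the two trays.
- puck_tray: Dark wooden tray with thick walls and no loops, fixed; 116 (x) x 210 (y) mm inside, walls 8 mm thick and 34 mm high, floor 4 mm above the bench; origin at the centre of its underside.
- bar_1: Square bar of green glass, 30 (x) x 80 (y) x 30 (z) mm, about 0.18 kg; origin at its centre. May be absent.
- bar_2: Square bar of green glass, 30 (x) x 80 (y) x 30 (z) mm, about 0.18 kg; origin at its centre. May be absent.
- bar_3: Square bar of green glass, 30 (x) x 80 (y) x 30 (z) mm, about 0.18 kg; origin at its centre. May be absent.
- puck_1: Round puck of green glass, 60 mm across and 30 mm thick (axis z), about 0.21 kg; origin at its centre. May be absent.
- puck_2: Round puck of green glass, 60 mm across and 30 mm thick (axis z), about 0.21 kg; origin at its centre. May be absent.
- puck_3: Round puck of green glass, 60 mm across and 30 mm thick (axis z), about 0.21 kg; origin at its centre. May be absent.
- tumbler_1: Empty glass tumbler, 72 mm across and 90 mm high, standing upright on the far side of the bench; origin at the centre of its foot. Not part of the job; leave it standing.
- tumbler_2: Empty glass tumbler, 72 mm across and 90 mm high, standing upright on the far side of the bench; origin at the centre of its foot. Not part of the job; leave it standing.

How it is judged (in metres and radians):
On the way, in this order (a step that is already met when the one before it is completed fails the run):
1. the lid has been slid out of the grooves (y of lid in the frame of case below -0.225 m), for 0.1 s.
2. the lid lies flat on the cork mat, let go (horizontal distance between lid and mat below 0.05 m and angle between lid's own z axis and vertical below 0.08 rad and height (world z) of lid below 0.014 m and linear speed of lid below 0.02 m/s and contact force between the fingers and lid below 0.2 N), for 0.2 s.
At the end, for the whole second after the job is handed in: Lid flat on the cork mat, centres within 50 mm; every bar present has its centre inside the steel tray, every puck inside the wooden tray, flat on the floor (centre less than 28 mm above the tray's underside: not on edge, not on another piece); all at rest (horizontal distance between lid and mat below 0.05 m and angle between lid's own z axis and vertical below 0.08 rad and height (world z) of lid below 0.014 m and linear speed of each of lid, bar_1, bar_2, bar_3, puck_1, puck_2, puck_3 below 0.02 m/s and x of bar_1 in the frame of bar_tray between -0.055 and 0.055 m and y of bar_1 in the frame of bar_tray between -0.1 and 0.1 m and z of each of bar_1, bar_2, bar_3 in the frame of bar_tray below 0.028 m and x of bar_2 in the frame of bar_tray between -0.055 and 0.055 m and y of bar_2 in the frame of bar_tray between -0.1 and 0.1 m and x of bar_3 in the frame of bar_tray between -0.055 and 0.055 m and y of bar_3 in the frame of bar_tray between -0.1 and 0.1 m and x of puck_1 in the frame of puck_tray between -0.058 and 0.058 m and y of puck_1 in the frame of puck_tray between -0.105 and 0.105 m and z of each of puck_1, puck_2, puck_3 in the frame of puck_tray below 0.028 m and x of puck_2 in the frame of puck_tray between -0.058 and 0.058 m and y of puck_2 in the frame of puck_tray between -0.105 and 0.105 m and x of puck_3 in the frame of puck_tray between -0.058 and 0.058 m and y of puck_3 in the frame of puck_tray between -0.105 and 0.105 m); the robot touches nothing.
It fails at once if a tumbler is knocked over (angle between any of tumbler_1, tumbler_2's own z axis and vertical above 0.6 rad).
Of bar_1, bar_2, bar_3, puck_1, puck_2, puck_3 only 4 to 6 are there at a start; the rules pass over those that are not, and their reading is None.
At some moment in a run one of lid may be knocked a few centimetres aside while the robot is not near it.
Once in a run the grip may slacken for a moment while it holds something.
It also fails if it takes over 210 s, if anything falls off the work surface, if the arm or the gripper's body presses on something with over 40 N, if the wrist force passes 120 N, or if a joint passes its speed limit or range.

## Working session

There is one attempt and no reset: what is moved stays moved. The work goes in short steps, each a Python script; the robot and the scene stay as the last script left them, time stands still between calls to the robot, and variables do not carry over. Pictures are saved under pics/ and viewed, at most 14 in all, crops included, and the job is handed in when it is done.

```bash
ls; mkdir -p pics
python3 - <<'E'
from plant import env,fingers,planner,sense,cams
import cv2,numpy as np
for n in ["top","scene"]:
    c=cams.read_camera(n); cv2.imwrite(f"pics/{n}0.png",c["pixels"][:,:,::-1]); print(n,c["intrinsics"],c["R"],c["t"], -c["R"].T@c["t"])
s=sense(); print(s)
E
```

```text
pics
top [[512.53349972   0.         318.16062503]
 [  0.         512.53349972 194.81488483]
 [  0.           0.           1.        ]] [[-2.55890373e-04 -9.99904406e-01  1.38243585e-02]
 [-9.87317096e-01 -1.94214097e-03 -1.58748795e-01]
 [ 1.58760469e-01 -1.36896478e-02 -9.87222218e-01]] [-0.01970598  0.63820381  1.35760978] [4.14569729e-01 1.20583685e-04 1.44184904e+00]
scene [[424.82188473   0.         310.05092908]
 [  0.         424.82188473 193.76985009]
 [  0.           0.           1.        ]] [[ 0.68899196  0.72453255 -0.01851096]
 [ 0.4400224  -0.4384597  -0.78366662]
 [-0.57590829  0.53179477 -0.62090576]] [-0.38635127 -0.2295766   1.5953541 ] [ 1.28598942 -0.66913698  0.8035013 ]
{'time': 0.1, 'joint_pos': array([ 72.69726046,  39.53069054, -11.14577298,  89.73825607,
         9.01133394,  51.71131217, -12.32302887]), 'joint_velocities': array([-0.0132604 , -0.00847298, -0.00847612, -0.17099503, -0.0587776 ,
       -0.03042768, -0.01081059]), 'joint_efforts': array([-3.49269583e-03, -5.40603805e+01, -1.27135523e+00, -1.58986312e+01,
        9.44387459e-03,  4.37869880e-03,  4.48164565e-05]), 'tool_pos': array([ 0.20571852, -0.58954625,  0.23054238]), 'tool_rot': array([-1.79901655e+02,  5.80867879e-03,  1.92445799e+01]), 'force': array([-0.58296537,  0.86534139, -0.06526736]), 'ft_torque': array([-0.01748173,  0.03047633,  0.01303704]), 'gripper_force': 0.0, 'opening': 0.08536589235251656}
```

View pics/top0.png

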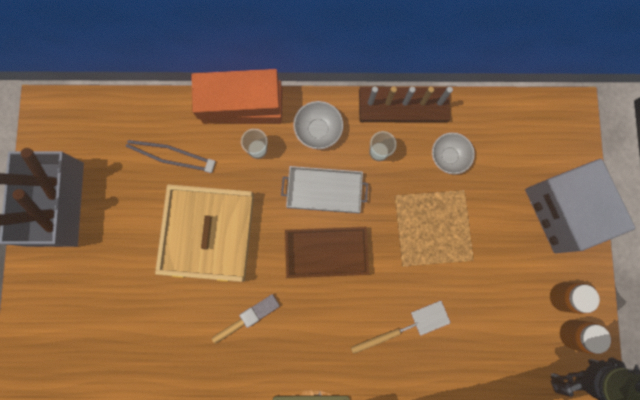

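View pics/scene0.png

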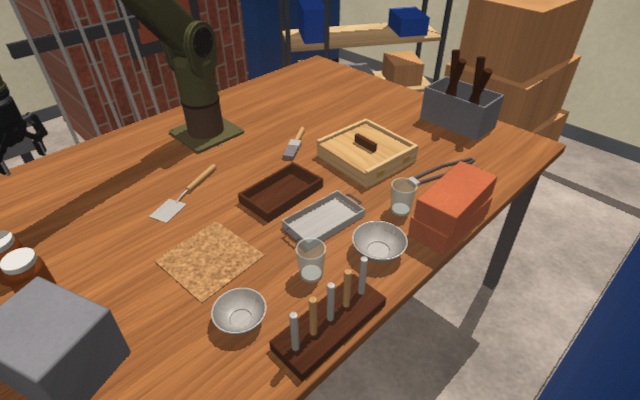

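The top view shows the case at about (205,233) with its dark grip at (206,232). The steel tray is at (325,190), the dark tray at (328,252) and the mat at (434,228). The tumblers are at (254,144) and (382,146). Next I measure these.

```bash
cat > h.py <<'E'
from plant import env,fingers,planner,sense,cams
import cv2,numpy as np
def ray(c,px,z):
    "pixel(s) -> world points on plane z"
    px=np.atleast_2d(np.asarray(px,float)); K,R,t=c["intrinsics"],c["R"],c["t"]
    d=np.c_[px,np.ones(len(px))]@np.linalg.inv(K).T@R; o=-R.T@t
    return o+d*((z-o[2])/d[:,2])[:,None]
def rect(p):
    "min-area rect of xy points (mm): centre, (size along x, size along y), yaw deg in -45..45"
    (cx,cy),(w,h),a=cv2.minAreaRect((np.asarray(p)[:,:2]*1000).astype(np.float32))
    while a>45: a-=90; w,h=h,w
    while a<=-45: a+=90; w,h=h,w
    return np.round([cx,cy,w,h,a],1)
def blobs(mask,amin=100,k=3):
    m=cv2.morphologyEx(mask.astype(np.uint8),cv2.MORPH_OPEN,np.ones((k,k)))
    cs,_=cv2.findContours(m,cv2.RETR_EXTERNAL,cv2.CHAIN_APPROX_NONE)
    return [x[:,0] for x in cs if cv2.contourArea(x)>amin]
def hsv(c): return cv2.cvtColor(c["pixels"],cv2.COLOR_RGB2HSV).astype(int)
E
python3 - <<'E'
from h import *
c=cams.read_camera("top"); p=c["pixels"]; q=hsv(c)
for n,(u,v) in dict(case=(185,250),rim=(161,240),grip=(206,232),bench=(120,300),steel=(325,190),steelrim=(325,170),wood=(328,252),woodrim=(328,231),mat=(434,228),tum=(254,144)).items(): print(n,p[v,u],q[v,u])
cv2.imwrite("pics/crop.png",cv2.resize(p[155:295,145:480],None,fx=2.38,fy=2.38,interpolation=cv2.INTER_CUBIC)[:,:,::-1])
cv2.imwrite("pics/case.png",cv2.resize(p[175:290,145:265],None,fx=5,fy=5,interpolation=cv2.INTER_CUBIC)[:,:,::-1])
E
```

```text
case [205 161 102] [ 17 128 205]
rim [214 181 127] [ 19 104 214]
grip [106  72  47] [ 13 142 106]
bench [159 107  55] [ 15 167 159]
steel [177 176 170] [ 26  10 177]
steelrim [131 123 118] [ 12  25 131]
wood [104  64  42] [ 11 152 104]
woodrim [91 63 46] [ 11 126  91]
mat [164 123  76] [ 16 137 164]
tum [159 155 141] [ 23  29 159]
```

View pics/case.png

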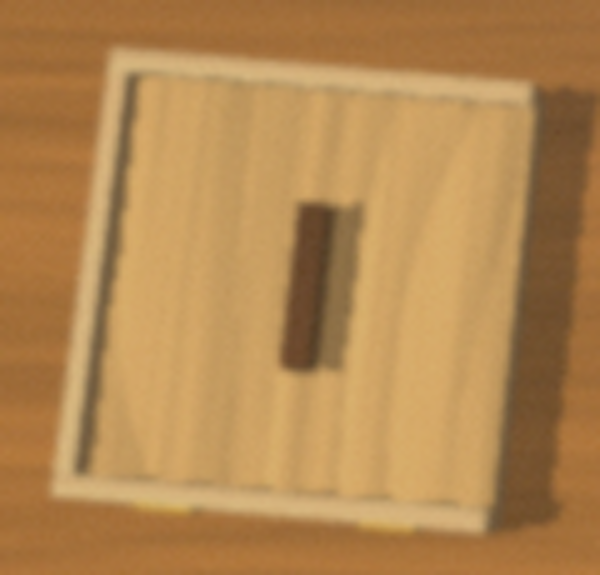

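The crop shows the tall stop wall on the left, towards world +y. The lid is open at the right, so it slides towards -y, and the case is turned by about 5°. Next come the metric poses.

Run:
```python
from h import *
c=cams.read_camera("top"); q=hsv(c); H,S,V=q[...,0],q[...,1],q[...,2]
def roi(m,u0,v0,u1,v1):
    o=np.zeros_like(m); o[v0:v1,u0:u1]=m[v0:v1,u0:u1]; return o
case=roi((V>185)&(S<150),145,175,265,290)
for b in blobs(case,2000): print("case rim z63",rect(ray(c,b,.063)))
# manual case corners (top view crop /5)
pts=np.array([[110,48],[535,83],[490,532],[52,495]])/5+[145,175]
print(np.round(ray(c,pts,.063)*1000), rect(ray(c,pts,.063)))
g=roi((V<125),190,205,213,260)
for b in blobs(g,60,1): print("grip z80",rect(ray(c,b,.080)))
for b in blobs(roi((S<60),270,150,375,225),500): print("steel z30",rect(ray(c,b,.026)),rect(ray(c,b,.004)))
for b in blobs(roi((V<118),275,218,380,290),500): print("wood z34",rect(ray(c,b,.034)))
pm=c["pixels"].astype(int)
lap=cv2.blur(np.abs(cv2.Laplacian(pm[...,1].astype(np.float32),cv2.CV_32F)),(7,7))
for b in blobs(roi(lap>14,380,175,490,280),1000): print("mat z4",rect(ray(c,b,.004)))
for b in blobs(roi(S<80,235,120,405,165),100): print("tum z45",rect(ray(c,b,.045)))
print(np.round(ray(c,[[396,192],[466,191],[472,263],[402,266]],.004)*1000))
```

```text
case rim z63 [534.3 289.4 244.2 232.4  -4.7]
[[664. 393.  63.]
 [645. 161.  63.]
 [404. 180.  63.]
 [423. 412.  63.]] [533.7 286.3 242.  232.7  -4.6]
grip z80 [533.3 276.9  86.   19.5  -4.7]
steel z30 [658.3 -37.  118.  209.   -4. ] [662.1 -37.6 119.8 212.3  -4. ]
wood z34 [483.  -48.3 128.1 234.6   2.2]
tum z45 [ 776.5 -199.6   86.    66.2  -33.6]
tum z45 [785.4 150.3  81.1  52.1  -6. ]
tum z45 [ 8.127e+02 -2.040e+01  8.140e+01  1.384e+02  2.000e-01]
[[ 654. -242.    4.]
 [ 658. -442.    4.]
 [ 454. -450.    4.]
 [ 445. -253.    4.]]
```

View pics/crop.png

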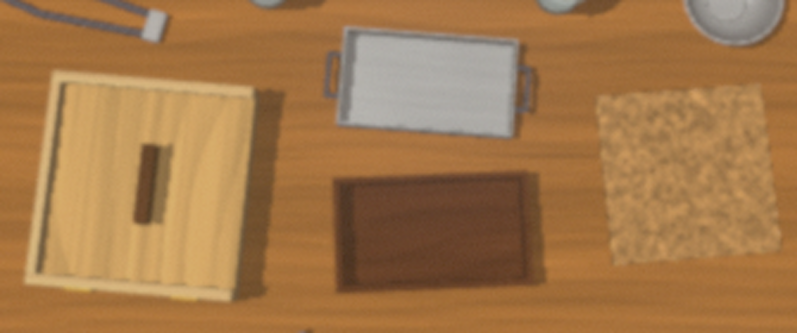

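Sizes agree with the description: case 242×232, tray 118×209. Now the lid.

Run:
```python
from h import *
s=st(); p=s["tool_pos"]; a=np.radians(-4.7); y=np.array([-np.sin(a),np.cos(a)])
for d,v in ((.03,.05),(.10,.08),(.17,.08),(.235,.08)):
    hit=lin(p[:2]-y*d,p[2]+.0015,v,fl=35); st(d,hit)
    if hit: break
else:
    env.wait(.2); q=sense()["tool_pos"]
    lin(q[:2],.13,.1); st("up")
    c=cams.read_camera("top"); cv2.imwrite("pics/lid1.png",c["pixels"][:,:,::-1])
```

```text
t5.5 [0.5335 0.2779 0.0563] yaw-4.7 op14.8 gf59 F [-0.8  1.7  4. ]
0.03 False t6.3 [0.531  0.2481 0.0578] yaw-4.7 op14.9 gf59 F [-0.5 -0.1 -2. ]
0.1 False t7.3 [0.5255 0.1792 0.0579] yaw-4.6 op14.7 gf59 F [-0.6 -0.6 -2.2]
0.17 False t8.3 [0.5197 0.1094 0.0578] yaw-4.6 op15.0 gf59 F [ 0.1  0.1 -2.8]
0.235 False t9.3 [0.5144 0.0446 0.0579] yaw-4.6 op14.8 gf59 F [-0.5 -0.1 -3.1]
up t10.4 [0.5138 0.0444 0.1296] yaw-4.7 op14.8 gf64 F [-0.7  0.2 -2.4]
```

View pics/lid1.png

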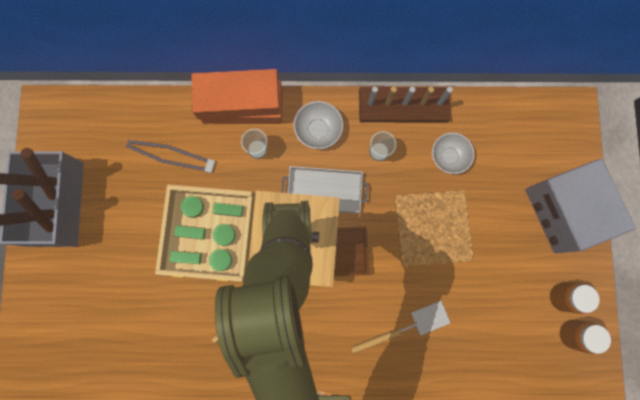

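The lid is out. The case holds three pucks, at (192,206), (224,234) and (219,260), and three bars, at (228,210), (190,232) and (185,257). Next the lid goes onto the mat.

Run:
```python
from h import *
m=MAT[0]
lin(m,.13,.15,yaw=2.2); st("over mat")
hit=lin(m,.011,.06,fl=12); s=st("down",hit)
fingers.ungrasp(); env.wait(.3); st("open")
lin(sense()["tool_pos"][:2],.16,.15); env.wait(.2)
env.move_ptp([.45,.1,.3],[180,0,0]); st()
c=cams.read_camera("top"); cv2.imwrite("pics/lid2.png",c["pixels"][:,:,::-1])
```

```text
over mat t13.2 [ 0.5531 -0.3463  0.13  ] yaw2.2 op14.6 gf64 F [-0.7 -0.5 -2.5]
down True t15.0 [ 0.5529 -0.347   0.0144] yaw2.2 op14.6 gf65 F [-1.1  0.2  4.7]
open t15.9 [ 0.5515 -0.3461  0.0128] yaw2.2 op85.5 gf0 F [-0.6 -0.  -0.7]
t19.0 [0.4505 0.0991 0.2998] yaw-0.1 op85.4 gf0 F [-0.4 -0.1 -0.9]
```

View pics/lid2.png

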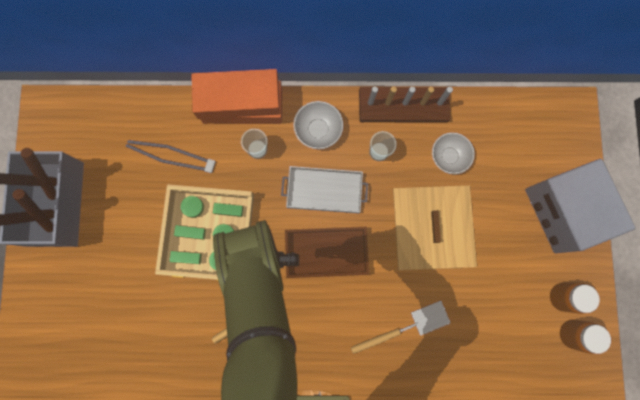

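The lid lies centred on the mat at about (434,228). Before picking I compute the piece positions and refine the dark tray's corners.

Run:
```python
from h import *
c=cams.read_camera("top"); p=cv2.imread("pics/lid1.png")[:,:,::-1].copy(); c1=dict(c,pixels=p); q=hsv(c1)
m=(q[...,0]>45)&(q[...,0]<85)&(q[...,1]>90); m[:180]=0;m[285:]=0;m[:,:150]=0;m[:,255:]=0
a=np.radians(-4.7); R=np.array([[np.cos(a),-np.sin(a)],[np.sin(a),np.cos(a)]])
for b in blobs(m,60,1):
    r=rect(ray(c1,b,.023)); print(r,"case:",np.round(R.T@(r[:2]-np.array(CASE[0])*1000)))
P=np.array([[333,180],[526,172],[533,284],[337,292]])/2.38+[145,155]
w=ray(c,P,.034); print(np.round(w*1000),rect(w))
S=np.array([[344,27],[520,38],[514,137],[335,125]])/2.38+[145,155]
w=ray(c,S,.026); print(np.round(w*1000),rect(w))
q=hsv(c); mm=(q[...,2]>185)&(q[...,1]<150); mm[:,:385]=0; mm[:,485:]=0; mm[:175]=0; mm[280:]=0
for b in blobs(mm,1000): print("lid",rect(ray(c,b,.010)))
```

```text
[462.7 245.4  51.7  46.8   0. ] case: [-68. -48.]
[538.8 336.7  25.6  78.3  -7.1] case: [ 1. 49.]
[532.5 240.8  56.   51.4  39.7] case: [  2. -47.]
[601.6 233.1  26.9  78.4  -6.3] case: [ 72. -49.]
[613.3 330.5  48.5  58.4 -44.1] case: [76. 49.]
[[ 541.   72.   34.]
 [ 551. -151.   34.]
 [ 422. -157.   34.]
 [ 413.   66.   34.]] [481.7 -42.7 128.4 224.2   2.4]
[[ 723.   61.   26.]
 [ 711. -147.   26.]
 [ 592. -139.   26.]
 [ 606.   71.   26.]] [658.5 -38.4 118.6 210.9  -3.8]
lid [ 553.8 -345.8  232.4  219.7    2.7]
```

```bash
sed -i 's/PT=((.483,-.046),2.2)/PT=((.482,-.043),2.4)/; s/BT=((.658,-.037),-4.0)/BT=((.658,-.038),-3.9)/' h.py
cat >> h.py <<'E'
def pieces(verbose=True,z=.023):
    "green pieces in the wrist view: (kind, world xy of the centre)"
    c=cams.read_camera("wrist"); q=hsv(c)
    m=(q[...,0]>45)&(q[...,0]<85)&(q[...,1]>90); out=[]
    a=np.radians(CASE[1]); R=np.array([[np.cos(a),-np.sin(a)],[np.sin(a),np.cos(a)]])
    for b in blobs(m,150,3):
        w=ray(c,b,z); r=rect(w); 
        if verbose: print(r,"case",np.round(R.T@(r[:2]/1000-CASE[0])*1000,1),b.min(0),b.max(0))
        out.append(r)
    return c,out
E
python3 - <<'E'
from h import *
env.move_ptp([.50,.288,.42],[180,0,-4.7]); st()
c,o=pieces(); print(-c["R"].T@c["t"]); cv2.imwrite("pics/w1.png",c["pixels"][:,:,::-1])
E
```

```text
t20.0 [0.5001 0.2859 0.419 ] yaw-4.8 op85.3 gf0 F [-0.2 -0.5 -0.5]
[467.  345.5  30.4  79.9  -4.9] case [-71.5  51.8] [264 161] [309 178]
[459.9 248.   59.8  58.4  41. ] case [-70.6 -45.9] [326 152] [359 186]
[537.6 335.9  29.6  80.9  -4.9] case [-0.3 48. ] [263 119] [311 137]
[529.6 239.7  58.6  57.9  24.3] case [ -0.4 -48.5] [327 110] [362 145]
[600.4 229.8  28.6  80.2  -4.9] case [ 70.9 -52.6] [323  73] [373  92]
[609.5 331.6  57.1  59.9  -4.9] case [71.7 49.6] [266  63] [303 101]
[0.58182428 0.27927244 0.56204115]
```

View pics/w1.png

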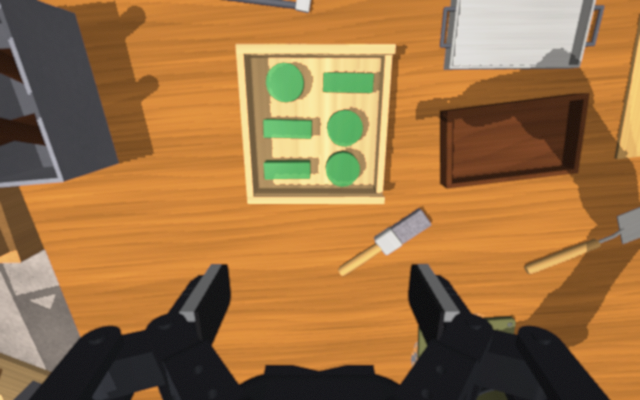

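The wrist view shows all six pieces at about (285,82), (349,82), (288,128), (346,127), (287,169) and (344,168). Measured sizes match the description, 58–60 mm pucks and 30×80 bars. Now the first puck.

```bash
cat >> h.py <<'E'
def near(yaw,xy,z):
    "of the two equal yaws the one with the smaller joint move"
    j=sense()["joint_pos"]; best=None
    for y in (yaw,yaw+180):
        y=(y+180)%360-180
        k=planner.ik([xy[0],xy[1],z],[180,0,y])
        if k is not None and (best is None or abs(k-j).max()<best[0]): best=(abs(k-j).max(),y)
    return best[1]
UP=.125
def pick(xy,phi,shift,z,force=40):
    "grip axis at phi deg in the case frame, gripper shifted along it (m)"
    al=CASE[1]+phi; xy=np.asarray(xy)+shift*np.array([np.cos(np.radians(al)),np.sin(np.radians(al))])
    yw=near(al-90,xy,UP); env.move_ptp([*xy,UP],[180,0,yw])
    hit=lin(xy,z,.1,fl=12); st("pick down",hit)
    if hit: lin(xy,UP); raise SystemExit("hit while descending")
    fingers.close(force); st("closed"); lin(sense()["tool_pos"][:2],UP,.12); return st("lifted")
def place(xy,al,z,op):
    yw=near(al-90,xy,UP); env.move_ptp([*xy,UP],[180,0,yw]); s=st("over")
    if s["opening"]<op-.006: raise SystemExit("lost")
    lin(xy,z+.012,.12); hit=lin(xy,z,.03,fl=8); st("placed",hit)
    fingers.ungrasp(); lin(sense()["tool_pos"][:2],UP,.15); st("off")
E
python3 - <<'E'
from h import *
pick((.5296,.2397),45,0,.004)
place(fr(*PT,(0,-.064)),PT[1]+32,0,.060)
E
```

```text
pick down False t22.6 [0.5301 0.2398 0.0046] yaw-49.7 op85.6 gf0 F [ 0.3  0.7 -0.1]
closed t23.0 [0.5301 0.24   0.0048] yaw-49.7 op59.0 gf43 F [-1.2  0.7  5.6]
lifted t24.1 [0.5294 0.2399 0.1242] yaw-49.7 op59.0 gf43 F [-0.4 -0.7 -1.3]
over t25.4 [ 0.4855 -0.1053  0.1248] yaw-55.5 op59.3 gf43 F [-0.   0.2 -2.5]
placed True t26.9 [ 0.4849 -0.1069  0.0007] yaw-55.6 op58.9 gf44 F [-1.2 -0.4  5. ]
off t28.3 [ 0.484  -0.1064  0.1245] yaw-55.6 op85.3 gf0 F [-0.2  0.  -1.1]
```

Run:
```python
from h import *
pick((.6095,.3316),60,-.009,.004)
place(fr(*PT,(0,.064)),PT[1]+32,0,.060)
pick((.4599,.248),60,.009,.004)
place(fr(*PT,(0,0)),PT[1]+38,0,.060)
env.move_ptp([.50,.1,.42],[180,0,0]); st()
c,o=pieces(z=.019); cv2.imwrite("pics/w2.png",c["pixels"][:,:,::-1])
```

```text
pick down True t31.1 [0.604  0.3241 0.0047] yaw-34.7 op85.3 gf3 F [-1.6 -1.1  5.2]hit while descending
```

Run:
```python
from h import *
env.move_ptp([.50,.2,.38],[180,0,-4.7]); st()
c,o=pieces(); cv2.imwrite("pics/w2.png",c["pixels"][:,:,::-1])
```

```text
t33.3 [0.4997 0.201  0.3787] yaw-4.7 op85.6 gf0 F [0.1 0.8 0.4]
[467.1 345.8  32.1  84.6  -4.7] case [-71.4  52.1] [208 169] [258 188]
[459.6 249.6  60.8  57.8  -4.7] case [-71.  -44.4] [274 160] [309 196]
[ 485.  -107.4   60.3   75.2  -22.3] case [ -16.4 -398.1] [490 126] [537 165]
[537.1 336.1  30.4  81.1  -7.1] case [-0.9 48.2] [205 125] [257 145]
[601.2 232.3  28.8  79.8  -6.3] case [ 71.5 -50. ] [266  75] [319  96]
[611.4 330.8  54.4  63.3 -37.3] case [73.6 49. ] [204  65] [246 106]
```

View pics/w2.png

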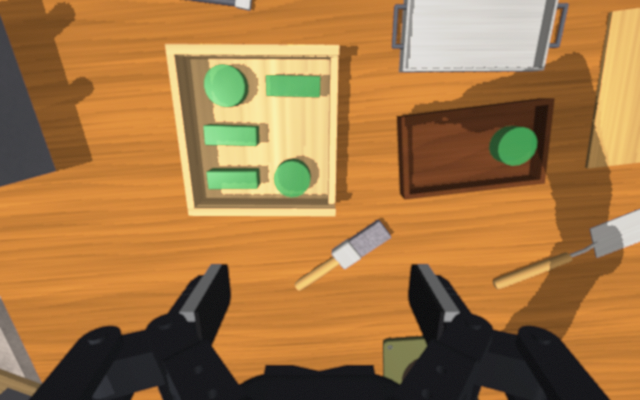

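Nothing was displaced; a finger only brushed the puck. The puck already placed lies flat in the dark tray at (513,146). I'll clear the bar beside it first, which leaves room for a straighter grip.

```bash
cat >> h.py <<'E'
def push(y0,y1):
    "shut fingers push a bar along the steel tray's y"
    a=fr(*BT,(0,y0)); b=fr(*BT,(0,y1)); fingers.close(20)
    env.move_ptp([*a,UP],[180,0,near(BT[1],a,UP)])
    hit=lin(a,.014,.1,fl=10); st("push down",hit)
    if not hit: hit=lin(b,.014,.05,fl=15); st("pushed",hit)
    lin(sense()["tool_pos"][:2],UP,.15); fingers.ungrasp()
E
python3 - <<'E'
from h import *
pick((.6010,.231),0,-.0215,.010)
place(fr(*BT,(0,.042)),BT[1]+90,.006,.030)
push(.004,.050)
pick((.6105,.3314),80,-.008,.004)
place(fr(*PT,(0,.064)),PT[1]+32,0,.060)
E
```

```text
pick down True t35.7 [0.5791 0.2325 0.0101] yaw85.3 op85.4 gf3 F [-1.8 -0.5  6.3]hit while descending
```

Run:
```python
from h import *
pick((.6010,.231),0,-.023,.019)
place(fr(*BT,(0,.042)),BT[1]+90,.015,.030)
push(.004,.050)
```

```text
pick down False t38.1 [0.5787 0.2331 0.0197] yaw85.3 op85.4 gf0 F [ 0.1  0.2 -0.1]
closed t38.6 [0.5789 0.233  0.0197] yaw85.3 op29.1 gf42 F [ 1.3 -0.2  5.4]
lifted t39.7 [0.5781 0.2327 0.1241] yaw85.3 op29.0 gf41 F [ 0.2  0.3 -2.2]
over t40.6 [0.6602 0.0064 0.1241] yaw-3.7 op29.2 gf41 F [ 0.1  1.6 -1.3]
placed True t42.0 [0.6609 0.004  0.0157] yaw-3.9 op29.4 gf42 F [-0.5  0.2  5.4]
off t43.5 [0.6592 0.0045 0.1241] yaw-3.9 op85.3 gf0 F [-1.  -0.4 -0. ]
push down False t45.8 [ 0.6589 -0.0342  0.0148] yaw-3.9 op0.1 gf0 F [0.2 0.1 0.2]
pushed False t46.9 [0.6611 0.0121 0.0138] yaw-3.9 op-0.3 gf0 F [0.1 0.5 0.6]
```

Run:
```python
from h import *
pick((.6105,.3314),80,-.008,.013)
place(fr(*PT,(0,.064)),PT[1]+32,.009,.060)
pick((.5374,.336),0,.008,.019)
place(fr(*BT,(0,-.042)),BT[1]+90,.015,.030)
push(-.004,-.050)
env.move_ptp([.50,.1,.42],[180,0,0]); st()
c,o=pieces(z=.019); cv2.imwrite("pics/w3.png",c["pixels"][:,:,::-1])
```

```text
pick down False t51.0 [0.6092 0.3238 0.0139] yaw-14.7 op85.1 gf0 F [-0.5  0.2 -0.2]
closed t51.4 [0.6093 0.3247 0.0143] yaw-14.7 op58.4 gf43 F [-0.2  1.6  5.5]
lifted t52.4 [0.6085 0.3245 0.1239] yaw-14.7 op58.6 gf43 F [-0.5 -0.  -1.8]
over t53.7 [0.4806 0.0222 0.1249] yaw-55.4 op58.5 gf43 F [ 0.5  0.2 -2.2]
placed True t55.1 [0.4796 0.021  0.0102] yaw-55.6 op58.7 gf44 F [ 0.  -0.2  5.5]
off t56.4 [0.4787 0.0214 0.1244] yaw-55.5 op85.4 gf0 F [ 0.3  0.1 -0.3]
pick down False t58.8 [0.546  0.3357 0.0197] yaw85.3 op85.3 gf0 F [-0.1  0.8  0.7]
closed t59.4 [0.5453 0.3356 0.0193] yaw85.3 op28.8 gf42 F [-1.4 -0.   3.6]
lifted t60.4 [0.5447 0.3352 0.1242] yaw85.3 op29.2 gf41 F [ 0.7 -0.2 -1.3]
over t62.0 [ 0.6554 -0.0769  0.1248] yaw-3.7 op29.3 gf41 F [ 0.6  1.3 -0.9]
placed True t63.4 [ 0.6551 -0.0798  0.0153] yaw-3.9 op29.1 gf42 F [-0.5 -0.6  4.8]
off t64.9 [ 0.6534 -0.0792  0.1242] yaw-3.9 op85.4 gf0 F [ 0.4 -0.3 -0.5]
push down False t67.2 [ 0.6584 -0.0421  0.0148] yaw-3.9 op0.0 gf0 F [ 0.1 -0.2 -0.2]
pushed False t68.2 [ 0.6543 -0.0881  0.0137] yaw-3.9 op0.2 gf0 F [-0.3  0.7  0.7]
t71.3 [0.5001 0.0994 0.419 ] yaw-0.1 op85.6 gf0 F [-0.1 -0.3 -0.1]
[466.3 344.1  32.9  80.3  -4.6] case [-72.1  50.4] [157 157] [203 177]
[458.2 246.8  64.4  52.3 -13.7] case [-72.2 -47.3] [220 154] [251 188]
[477.   21.8  61.   62.7 -43.4] case [ -35. -270.] [346 143] [381 178]
[ 484.6 -109.9   60.7   67.3  -42.1] case [ -16.6 -400.6] [419 140] [458 174]
[ 651.4 -119.2   80.5   37.2   -4.4] case [ 150.4 -396.2] [442  22] [474  78]
[664.2  41.   80.4  30.2  -3.9] case [ 150.  -235.5] [345  13] [368  70]
```

View pics/w3.png

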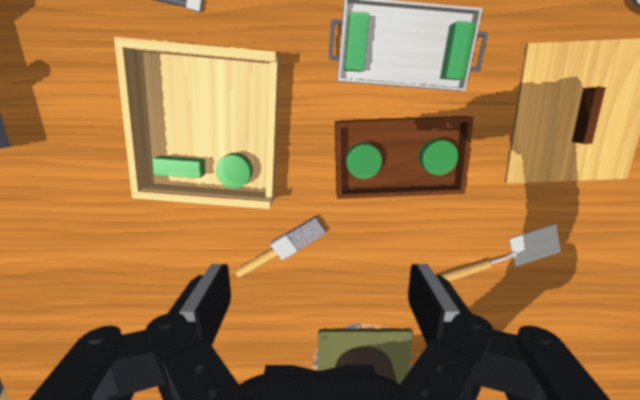

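Two pucks lie in the dark tray at (364,161) and (439,157). Two bars lie against the ends of the steel tray at (357,42) and (459,51), with free space between each pair. The last bar is at (178,167) and the last puck at (234,170).

Run:
```python
from h import *
pick((.467,.3455),0,.023,.019)
place(fr(*BT,(0,0)),BT[1]+90,.015,.030)
pick((.4598,.248),80,.008,.013)
place(fr(*PT,(0,0)),PT[1]+38,.009,.060)
env.move_ptp([.45,.0,.42],[180,0,0]); st()
c,o=pieces(z=.019); cv2.imwrite("pics/w4.png",c["pixels"][:,:,::-1])
env.move_ptp([.35,.35,.35],[180,0,0]); 
c=cams.read_camera("top"); cv2.imwrite("pics/end.png",c["pixels"][:,:,::-1]); q=hsv(c)
mm=(q[...,2]>185)&(q[...,1]<150); mm[:,:385]=0; mm[:,485:]=0; mm[:175]=0; mm[280:]=0
for b in blobs(mm,1000): print("lid",rect(ray(c,b,.010)))
```

```text
pick down False t74.0 [0.4904 0.344  0.0197] yaw85.3 op85.0 gf0 F [ 0.1 -0.1  0.1]
closed t74.6 [0.4901 0.3439 0.0193] yaw85.3 op29.3 gf42 F [-1.1  0.3  4.9]
lifted t75.6 [0.4895 0.3435 0.1243] yaw85.3 op28.8 gf41 F [-0.2 -1.  -1.8]
over t77.2 [ 0.6579 -0.035   0.1247] yaw-3.7 op28.7 gf41 F [-0.4  1.2 -2.7]
placed True t78.6 [ 0.658  -0.0379  0.0154] yaw-3.9 op29.0 gf42 F [-0.7 -0.2  4.5]
off t80.0 [ 0.6562 -0.0374  0.1241] yaw-3.9 op85.5 gf0 F [-0.1  0.2 -0. ]
pick down False t82.6 [0.4622 0.2559 0.0135] yaw-14.7 op85.6 gf0 F [ 0.1  0.3 -0.6]
closed t83.0 [0.4619 0.2551 0.0138] yaw-14.7 op58.8 gf42 F [-1.2 -1.3  6.4]
lifted t84.1 [0.4613 0.2551 0.1244] yaw-14.7 op58.4 gf43 F [-0.1  0.1 -2.8]
over t85.2 [ 0.4822 -0.0411  0.1247] yaw-49.4 op59.0 gf43 F [-1.2  0.1 -1.7]
placed True t86.7 [ 0.4823 -0.043   0.0098] yaw-49.6 op58.6 gf44 F [-0.5  1.5  6.9]
off t88.0 [ 0.4814 -0.0425  0.1245] yaw-49.6 op85.2 gf0 F [-0.1 -0.3 -0.1]
t89.1 [0.4496 0.0005 0.4187] yaw-0.0 op85.2 gf0 F [0.  0.6 0.5]
[ 4.773e+02  2.300e+01  5.830e+01  6.150e+01 -1.000e-01] case [ -34.8 -268.8] [288 113] [324 148]
[ 4.830e+02 -7.730e+01  5.950e+01  1.257e+02 -1.000e-01] case [ -20.9 -368.3] [328 109] [402 145]
[ 640.8 -118.8   60.2   32.8   -4.2] case [ 139.8 -396.7] [384   0] [410  43]
[643.3 -37.7  54.9  28.5  -3.9] case [ 135.6 -315.6] [334   0] [355  40]
[647.2  43.5  46.6  30.2  -2.3] case [ 132.9 -234.4] [281   0] [301  34]
lid [ 554.3 -346.   230.2  218.     2.3]
```

View pics/w4.png

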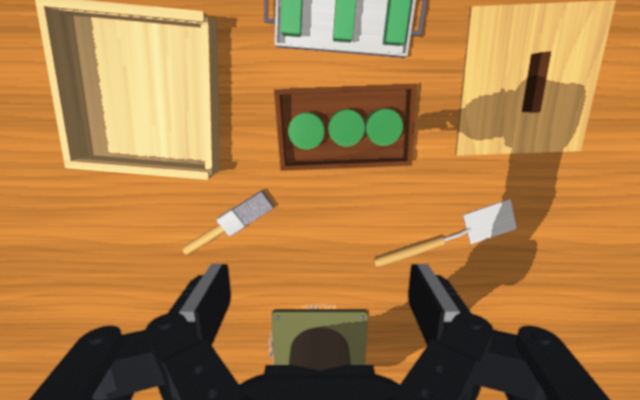

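View pics/end.png

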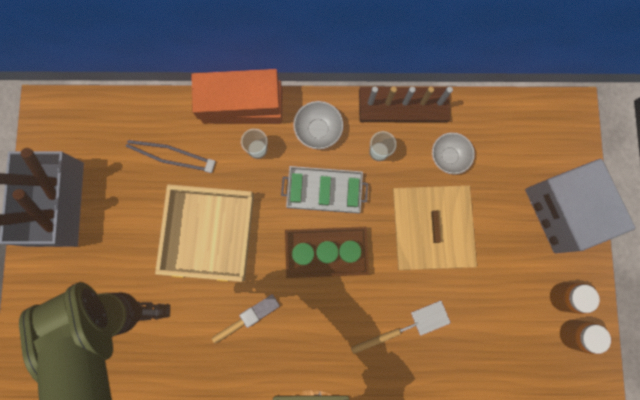

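The case is empty. Three bars lie apart in the steel tray at (296,188), (325,190) and (353,192). Three pucks lie side by side in the dark tray at (303,254), (327,252) and (350,252). The lid is centred on the mat at (434,228), and both tumblers stand.

Run:
```python
from plant import env
print(env.sign_off())
```

```text
the job is handed in; nothing more can be done
None
```

The job is handed in, and the sign-off call returned no verdict: in the last images the lid lies centred on the cork mat, all three bars are in the steel tray, all three pucks are in the dark wooden tray, and both tumblers are standing.

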